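Pin the crossed tasting stand together

ROBOT

A 6-joint arm with a two-finger parallel gripper is mounted at the origin on a cart in front of the work surface, level with it; the furniture and walls round the work are solid. World frame = base frame: x ahead of the robot, y to its left, z up, the work surface at z = 0. Lengths are in mm, angles in rad, forces in N, time in s.
With the tool pointing down it reaches from about 350 to 800 mm from the base axis. Payload 7.3 kg.
Tool frame: the origin (TCP) lies midway between the tips of the shut fingers; the grasp point (between the pads) lies 19 mm behind it; z points along the fingers, y is the line along which they close (so a half turn about z gives the same grasp; the last joint's range is limited). The gripper opens to 85 mm and grips with 20 to 120 N. Pads are 22 mm wide; open, the fingers measure 114 mm over their backs; the gripper's body (76 mm by 85 mm) begins 54 mm behind the grasp point. The pads swing forward as they close: fully open they stand 13 mm farther back than shut.
Start: joints at [1.067, 0.342, 1.524, -0, 1.275, -0.146], TCP at [183.85, 491.778, 211.222] pointing down, gripper open.
Joint ranges: [-2.53, 2.53], [-0.77, 2.02], [0.04, 2.7], [-1, 4.14], [0.28, 2.66], [-3.11, 3.11]. Speed limits (rad/s): [2.57, 2.57, 3.14, 3.14, 3.14, 3.14].

INTERFACE

Orientations are given as a unit quaternion [x, y, z, w].
In Python, from workcell import * gives the robot as it stands. The module is installed in compiled form; this text tells all that it offers. Calls block until the motion is done:
- move_pose(position, orientation): joint-space move of the TCP to a pose.
- movel(position, v=150, rotation=None, contact_N=None): straight line of the TCP; rotation=None keeps the orientation; v is the mean speed in mm/s. With contact_N (N) it stops when the force on the tool has changed by that much, and returns True; else False.
- movej(angles): joint-space move.
- let_go() and close(): open the fingers fully, or close them until they stop; the grip force is fixed at half the most.
- dwell(seconds).
- solve_ik(position, orientation): joint angles nearest the present ones, or None.
- get_state(): the state.
- snapshot(name): name is "scene" or "side" or "wrist"; returns the picture (384x512x3 uint8, red, green, blue); there is no depth.
- camera_params(name): a dict with "vfov" (degrees; the focal length in pixels is half the picture's height over the tangent of half this angle, whatever the lens; pixels are square), "cx", "cy" (the principal point, pixels), "dist_coeffs" ([k1, k2, p1, p2, k3] as OpenCV has them; the pictures are not rectified), "view" (4x4, takes a point from world to camera coordinates). Camera axes: x right, y down, z forward; pixel columns grow to the right and rows downward; lengths in mm; the calibration is good to about 2 mm. A picture is of the moment at which its call begins: read the wrist's pose just before it. camera_params takes no time and is no camera call; for the wrist camera it gives the pose at the moment of the call.
A pose or a line that the arm cannot do raises MotionError and nothing moves.
- hand_in(): hands the job in; it is judged then, once.
The state is a dict: "time": time; "joint_pos": joint angles; "joint_vel": joint speeds; "tau": joint torques, N m; "tcp_pos": TCP position; "tool_rot": TCP orientation; "wrist_force": force on the tool from outside, world axes, zero at the start; "ft_torque": the same for the moment, N m; "opening": finger opening in mm; "grip_force": force on a finger pad.
Only numpy, scipy, OpenCV 4.12 (cv2) and the standard library are available. Lean on these libraries where they do the work, as an engineer would, in place of code of your own. Each camera call takes 0.05 s, during which the arm holds its last target. There are 200 camera calls.

TASK

The two wooden slats of the tasting stand lie crossed on their round foot with the holes lined up. Take the long pin by its handle from the pin rack and push it straight down through both slats into the foot, all the way until its collar sits on the upper slat, before letting go. Leave the short pin in the rack and the crossed slats on the foot.

Things in the scene. Friction and masses are not known exactly. Their poses are not given: they have to be found in the camera images.
- long_pin: Long pin, upright in either well of the rack, 56 to 112 g. Steel shank 16 mm wide, 62 mm long (lowest 12 mm taper to 8); brass collar 44 wide, 6 thick; round dark wooden handle on top, 46 tall, 23 to 26 wide. 114 in all. Origin: flat end of the nose, 6 mm above the counter as it stands; z up to the handle. Nose 40 mm deep in an 18 mm well, collar 22 mm above the rack: the taller of the two pins.
- short_pin: Short pin, in the rack's other well 110 mm away: same collar, handle and thickness, but a shank of only 28 mm, its collar resting on the rack; 80 mm in all. Too short for the job. Origin: flat end of the nose, 18 mm above the counter; z up. The rack is a fixed wooden block 70 x 170 mm, 46 mm high.
- upper_slat: Upper of two equal loose pale wooden slats, 224 x 64 x 16 mm, round ends with a thin dark ring inlaid in each, a 28 mm through hole in the middle; lies across the lower slat. Origin: hole centre on its underside, 52 mm above the counter (top face at 68 mm); x along the slat, z up.
- foot: The stand's round wooden foot, 120 mm wide, 36 mm high, fixed, under the middle of the slats, with a 28 mm hole right through. Origin: hole centre at the counter's surface; z up. The lower slat lies on it, the upper on that, all three holes in line within about 3 mm. With the long pin fully home its nose is 6 mm above the counter.

How it is judged:
By the outcome, as a careful person would: the job done as asked, in the order asked, and still so for the second after the job is handed in, with the robot touching nothing.
It also fails if it takes over 37 s, if anything falls off the work surface, if the arm or the gripper's body presses on something with over 40 N, if the wrist force passes 120 N, or if a joint passes its speed limit or range.

## Working session

There is one attempt and no reset: what is moved stays moved. The work goes in short steps, each a Python script; the robot and the scene stay as the last script left them, time stands still between calls to the robot, and variables do not carry over. Pictures are saved under pics/ and viewed, at most 10 in all, crops included, and the job is handed in when it is done.

```bash
mkdir -p pics; python3 - <<'E'
from workcell import *
import cv2
for n in ("scene","side","wrist"):
    cv2.imwrite(f"pics/{n}0.png",snapshot(n)[:,:,::-1])
    print(n,camera_params(n))
s=get_state();print(s['time'],s['tool_rot'],s['tcp_pos'])
a=[cv2.imread(f"pics/{n}0.png") for n in("scene","side","wrist")]
import numpy as np
b=np.zeros((768,1024,3),'uint8');b[:384,:512]=a[0];b[:384,512:]=a[1];b[384:,:512]=a[2]
cv2.imwrite("pics/all0.png",cv2.resize(b,(800,600)))
E
```

```text
scene {'vfov': 57.50297554062223, 'cx': 256.3738168353427, 'cy': 191.61116357366205, 'dist_coeffs': array([-0.0386832,  0.       ,  0.       ,  0.       ,  0.       ]), 'view': array([[ 7.10582325e-01, -7.03570300e-01, -7.84810787e-03,
        -3.86460833e+02],
       [-4.16257801e-01, -4.11361360e-01, -8.10870689e-01,
         2.15655644e+02],
       [ 5.67276125e-01,  5.79457216e-01, -5.85172738e-01,
         6.62340771e+02],
       [ 0.00000000e+00,  0.00000000e+00,  0.00000000e+00,
         1.00000000e+00]])}
side {'vfov': 50.13429069716516, 'cx': 253.87324953109828, 'cy': 198.569751204373, 'dist_coeffs': array([-0.03033137,  0.        ,  0.        ,  0.        ,  0.        ]), 'view': array([[ 9.83646936e-01, -1.79182861e-01,  1.82265925e-02,
        -4.65539561e+02],
       [-8.48110740e-02, -5.50089376e-01, -8.30788036e-01,
         6.51634793e+01],
       [ 1.58889232e-01,  8.15656288e-01, -5.56290420e-01,
         1.02484575e+03],
       [ 0.00000000e+00,  0.00000000e+00,  0.00000000e+00,
         1.00000000e+00]])}
wrist {'vfov': 67.21113526770128, 'cx': 256.50701595553176, 'cy': 190.20759876218878, 'dist_coeffs': array([-0.04663243,  0.        ,  0.        ,  0.        ,  0.        ]), 'view': array([[ 3.51000460e-01,  9.36374302e-01, -1.35758152e-03,
        -5.24037085e+02],
       [ 9.02458073e-01, -3.37899554e-01,  2.67195280e-01,
        -3.42955384e+01],
       [ 2.49736067e-01, -9.50108265e-02, -9.63641448e-01,
         3.78831247e+02],
       [ 0.00000000e+00,  0.00000000e+00,  0.00000000e+00,
         1.00000000e+00]])}
0.15 [ 1.77931940e-01  9.84042634e-01 -5.36000024e-04 -1.78979701e-04] [183.68664384 491.48343464 210.70121175]
```

View pics/all0.png

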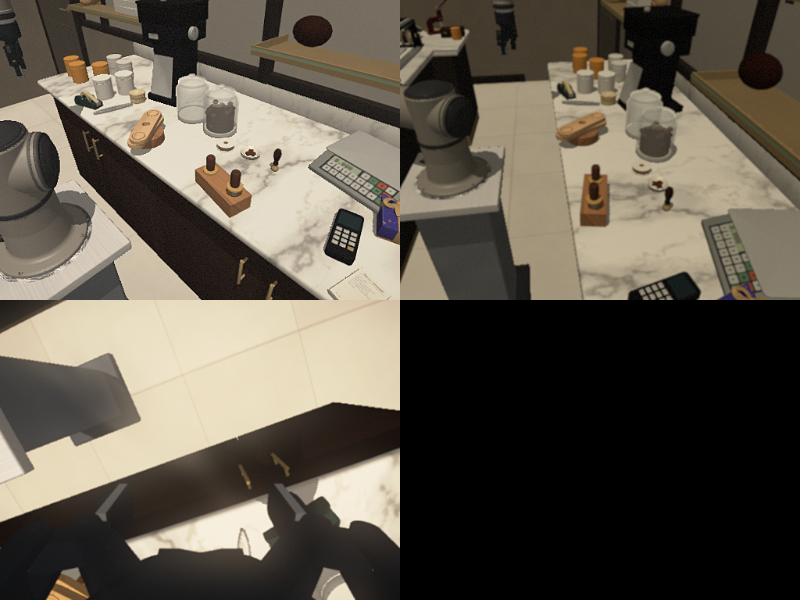

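The scene shows the crossed slats at about (187,165) and the rack at (285,245) in scene pixels. I'll enlarge both.

```bash
python3 - <<'E'
import cv2,numpy as np
s=cv2.imread("pics/scene0.png");d=cv2.imread("pics/side0.png")
f=lambda i,x,y:cv2.resize(i[y:y+75,x:x+100],(400,300),interpolation=cv2.INTER_CUBIC)
# origins: scene slats(140,125) scene rack(235,190) side slats(190,125), side rack(200,205)
o=np.vstack([np.hstack([f(s,140,125),f(s,235,193)]),np.hstack([f(d,190,125),f(d,200,207)])])
cv2.imwrite("pics/c1.png",o)
E
```

```text
(no output)
```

View pics/c1.png

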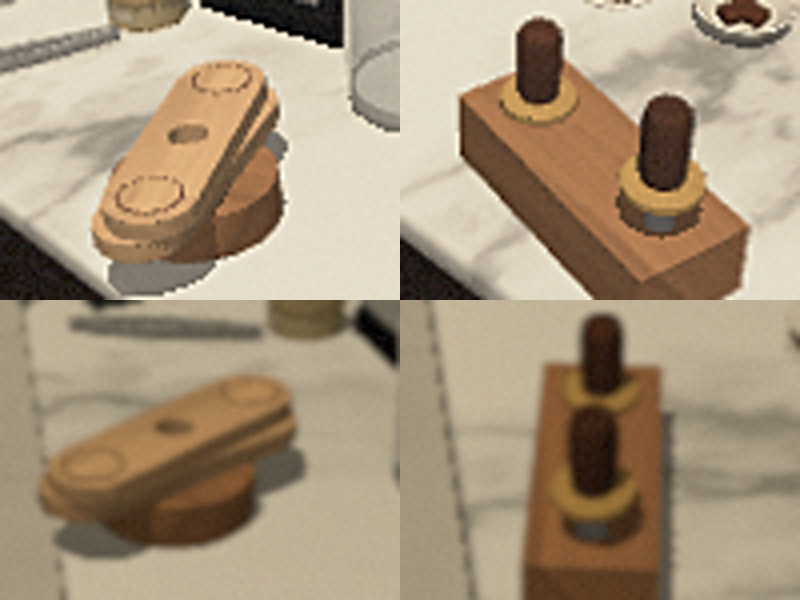

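The long pin is the nearer one, with its shank showing: scene handle top (303,218.5), side (248.5,235). The slat hole is at scene (186.8,158.2), side (233.8,156.5).

```bash
cat >h.py <<'E'
from workcell import *
import numpy as np, cv2
from scipy.spatial.transform import Rotation as R
def K(c):
    f=192/np.tan(np.radians(c['vfov']/2)); return np.array([[f,0,c['cx']],[0,f,c['cy']],[0,0,1]])
def onz(c,px,z):
    u=cv2.undistortPoints(np.array([[px]],float),K(c),c['dist_coeffs'])[0,0]
    V=c['view']; d=V[:3,:3].T@[u[0],u[1],1]; o=-V[:3,:3].T@V[:3,3]
    return (o+d*(z-o[2])/d[2])[:2]
def down(yaw): # tool y axis along world (cos yaw, sin yaw)
    y=np.array([np.cos(yaw),np.sin(yaw),0]);z=np.array([0,0,-1.])
    return R.from_matrix(np.column_stack([np.cross(y,z),y,z])).as_quat()
E
python3 - <<'E'
from h import *
S=camera_params("scene");D=camera_params("side")
for n,a,b,z in [("hole",(186.75,158.25),(233.75,156.5),68),("ringN",(177.5,173.75),(212.5,166.25),68),("ringF",(195.25,144.5),(252.5,147.5),68),
 ("longtop",(303.25,218.5),(248.5,235),120),("longcol",(300.5,239.3),(248.5,254),74),("shorttop",(270,199.3),(250.75,212),98),("shortcol",(270,217.5),(250.2,229),52)]:
    print(n,onz(S,a,z).round(1),onz(D,b,z).round(1))
s=get_state();print(s['joint_pos'])
for y in np.arange(-3,3.2,.4):
    print(y, solve_ik([440,-60,200],down(y)))
E
```

```text
hole [440.5 169.9] [443.4 170.4]
ringN [376.8 121.6] [376.7 121.8]
ringF [505.6 218.2] [507.8 219.6]
longtop [ 415.8 -259.7] [ 413.3 -257.8]
longcol [ 406.8 -264.3] [ 413.  -262.2]
shorttop [ 436.7 -151.7] [ 436.8 -151.4]
shortcol [ 432.1 -156.9] [ 435.7 -153.9]
[ 1.06700329e+00  3.42547736e-01  1.52477515e+00 -3.10989479e-06
  1.27539995e+00 -1.46023164e-01]
-3.0 [-3.08432097e-01  2.04341350e-01  1.74939262e+00 -4.44089210e-16
  1.18785868e+00  2.69156790e+00]
-2.6 [-3.08432097e-01  2.04341350e-01  1.74939262e+00 -4.44089210e-16
  1.18785868e+00  2.29156790e+00]
-2.2 [-3.08432097e-01  2.04341350e-01  1.74939262e+00 -4.44089210e-16
  1.18785868e+00  1.89156790e+00]
-1.8000000000000003 [-3.08432097e-01  2.04341350e-01  1.74939262e+00 -4.44089210e-16
  1.18785868e+00  1.49156790e+00]
-1.4000000000000004 [-3.08432097e-01  2.04341350e-01  1.74939262e+00 -4.44089210e-16
  1.18785868e+00  1.09156790e+00]
-1.0000000000000004 [-3.08432097e-01  2.04341350e-01  1.74939262e+00 -4.44089210e-16
  1.18785868e+00  6.91567903e-01]
-0.6000000000000005 [-3.08432097e-01  2.04341350e-01  1.74939262e+00 
[... 412 characters left out ...]
999999999991 [-3.08432097e-01  2.04341350e-01  1.74939262e+00 -4.44089210e-16
  1.18785868e+00 -1.30843210e+00]
1.3999999999999986 [-3.08432097e-01  2.04341350e-01  1.74939262e+00 -4.44089210e-16
  1.18785868e+00 -1.70843210e+00]
1.799999999999999 [-3.08432097e-01  2.04341350e-01  1.74939262e+00 -4.44089210e-16
  1.18785868e+00 -2.10843210e+00]
2.1999999999999993 [-3.08432097e-01  2.04341350e-01  1.74939262e+00 -4.44089210e-16
  1.18785868e+00 -2.50843210e+00]
2.5999999999999988 [-3.08432097e-01  2.04341350e-01  1.74939262e+00 -4.44089210e-16
  1.18785868e+00 -2.90843210e+00]
2.9999999999999982 [-3.08432097e-01  2.04341350e-01  1.74939262e+00 -4.44089210e-16
  1.18785868e+00  2.97475321e+00]
```

```bash
python3 - <<'E'
from h import *
q=down(-0.21)
move_pose([413.5,-259,190],q)
c=camera_params("wrist");a=snapshot("wrist")
np.save("c2.npy",c,allow_pickle=True)
P=np.array([[413.5,-259,120],[413.5,-259,74],[436.5,-152.5,98.]])
p,_=cv2.projectPoints(P,cv2.Rodrigues(c['view'][:3,:3])[0],c['view'][:3,3],K(c),c['dist_coeffs']);print(p)
cv2.imwrite("pics/w2.png",cv2.resize(a[:,:,::-1],(800,600)))
s=get_state();print(s['time'],s['tcp_pos'],s['joint_pos'],s['opening'])
E
```

```text
[[[256.38858553 194.09900278]]

 [[256.3955498  181.11442373]]

 [[256.77934764  59.00162826]]]
2.9667 [ 413.84352195 -258.42385942  190.02928173] [-7.15481383e-01  2.93614524e-01  1.65665421e+00  6.74144523e-05
  1.19129621e+00 -5.06814930e-01] 85.3312405748446
```

View pics/w2.png

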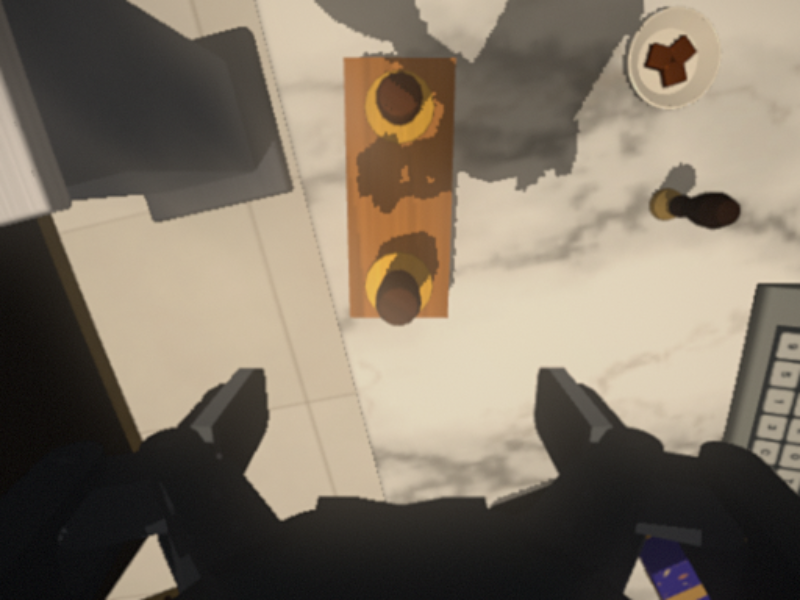

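Wrist view: the long pin's handle top is at (399,301) in the 800 px picture, within about 1 mm of the estimate. Grasping.

```bash
python3 - <<'E'
from h import *
c=np.load("c2.npy",allow_pickle=True).item()
p=onz(c,(255.4,192.6),120);print(p)
movel([*p,79.5],v=120)
print(get_state()['tcp_pos'],get_state()['wrist_force'])
close(); s=get_state();print(s['opening'],s['grip_force'],s['wrist_force'],s['tcp_pos'])
x=s['tcp_pos']
movel([x[0],x[1],130],v=80)
s=get_state();print(s['opening'],s['grip_force'],s['wrist_force'])
movel([x[0],x[1],200],v=150)
s=get_state();print(s['time'],s['opening'],s['wrist_force'],s['tcp_pos'])
D=snapshot("scene")[:,:,::-1];E=snapshot("side")[:,:,::-1];W=snapshot("wrist")[:,:,::-1]
np.savez("c3.npz",D=D,E=E,W=W)
S=camera_params("scene");T=camera_params("side")
t=s['tcp_pos']
o=[]
for im,c in((D,S),(E,T)):
    q,_=cv2.projectPoints(np.array([[t[0],t[1],127.],[t[0],t[1],195]]),cv2.Rodrigues(c['view'][:3,:3])[0],c['view'][:3,3],K(c),c['dist_coeffs'])
    u,v=q[0,0].astype(int);print(q.ravel(),u-50,v-70)
    o.append(cv2.resize(im[v-70:v+30,u-50:u+50],(400,400),interpolation=cv2.INTER_CUBIC))
cv2.imwrite("pics/c3.png",np.hstack(o))
E
```

```text
[ 412.96204349 -257.54718448]
[ 413.35729232 -257.84888239   80.05717891] [-0.6706472   0.54616126 -0.20037083]
23.35559700359856 58.74451149255037 [-1.34762516 -0.56935696  5.2930152 ] [ 413.15534951 -257.77944241   79.94690284]
23.27092536029406 58.88307496905327 [-0.12304058 -0.35915535 -0.39406849]
6.0417 23.512360168757052 [ 0.67577424  0.21999524 -1.05164013] [ 412.6917668  -257.40542007  199.02858366]
[301.52245373 215.91416958 304.07008688 186.99211107] 251 145
[248.21794455 232.1436076  248.59867573 203.75670914] 198 162
```

View pics/c3.png

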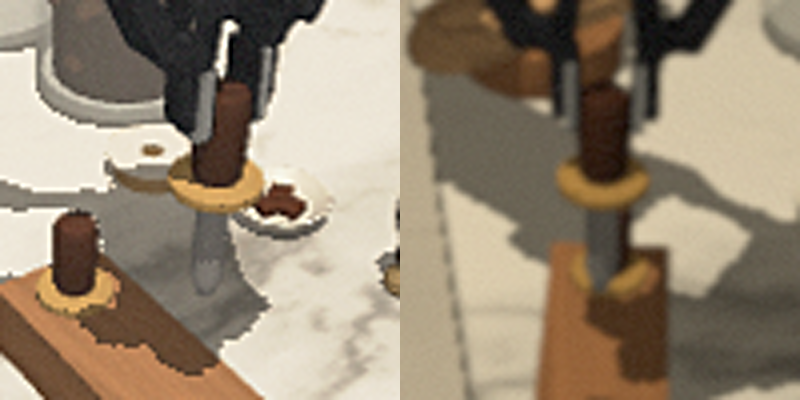

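The pin is held and clear of the rack, with the nose at scene (302.2,217.5) and side (248,234). There is perhaps a slight lean. I'll carry it over the hole and look close by.

```bash
python3 - <<'E'
from h import *
S=camera_params("scene");T=camera_params("side")
t=get_state()['tcp_pos']
for n,a,b,z in(("nose",(302.2,217),(248,233.5),125),("collar",(251+215/4,145+181/4),(198+203/4,162+180/4),192)):
    print(n,onz(S,a,z)-t[:2],onz(T,b,z)-t[:2])
h=np.array([442,170.3])
movel([*h,200],v=220)
movel([*h,172],v=100)
dwell(.3)
s=get_state();t=s['tcp_pos'];print(s['time'],t,s['opening'])
o=[]
for n,c in(("scene",S),("side",T)):
    im=snapshot(n)[:,:,::-1]
    q,_=cv2.projectPoints(np.array([[t[0],t[1],97.],[t[0],t[1],165],[*h,68]]),cv2.Rodrigues(c['view'][:3,:3])[0],c['view'][:3,3],K(c),c['dist_coeffs'])
    u,v=q[0,0].astype(int);print(q.round(1).tolist(),u-40,v-55)
    o.append(cv2.resize(im[v-55:v+45,u-40:u+40],(400,500),interpolation=cv2.INTER_CUBIC))
cv2.imwrite("pics/c4.png",np.hstack(o))
E
```

```text
nose [ 0.45864287 -1.70683816] [-0.58779533 -1.8164951 ]
collar [-3.51787242 -4.91594331] [-0.64486037 -6.44139123]
9.025 [442.26315576 170.34690569 172.46987206] 23.376548544012
[[[185.9, 148.8]], [[182.7, 125.9]], [[187.1, 158.0]]] 145 93
[[[233.3, 147.6]], [[233.0, 125.6]], [[233.3, 156.5]]] 193 92
```

View pics/c4.png

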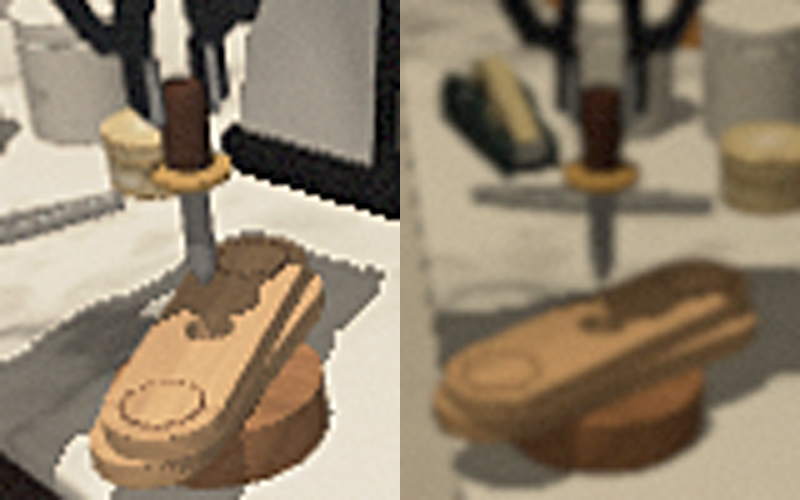

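Nose at scene (185.6,149), side (233.2,147.6); hole at (187,158) and (233.2,156.4). Both match the projections of the vertical over the hole, so I'm inserting with a contact guard.

```bash
python3 - <<'E'
from h import *
h=[442.0,170.3]
def st(m):
    s=get_state();print(m,round(s['time'],2),s['tcp_pos'].round(2),s['wrist_force'].round(1),s['ft_torque'].round(2),round(s['opening'],1))
r=movel([*h,92],v=60,contact_N=12);st(r)
if not r:
    r=movel([*h,72],v=20,contact_N=18);st(r)
o=[]
for n,(u,v) in(("scene",(145,93)),("side",(193,92))):
    o.append(cv2.resize(snapshot(n)[v:v+100,u:u+80,::-1],(400,500),interpolation=cv2.INTER_CUBIC))
cv2.imwrite("pics/c5.png",np.hstack(o))
E
```

```text
False 10.61 [442.28 170.37  92.35] [ 0.9  0.3 -0.5] [-0.03  0.01  0.03] 23.3
True 11.27 [441.91 170.35  80.1 ] [-1.3 -1.1  7.5] [-0.08  0.12 -0.01] 23.2
```

View pics/c5.png

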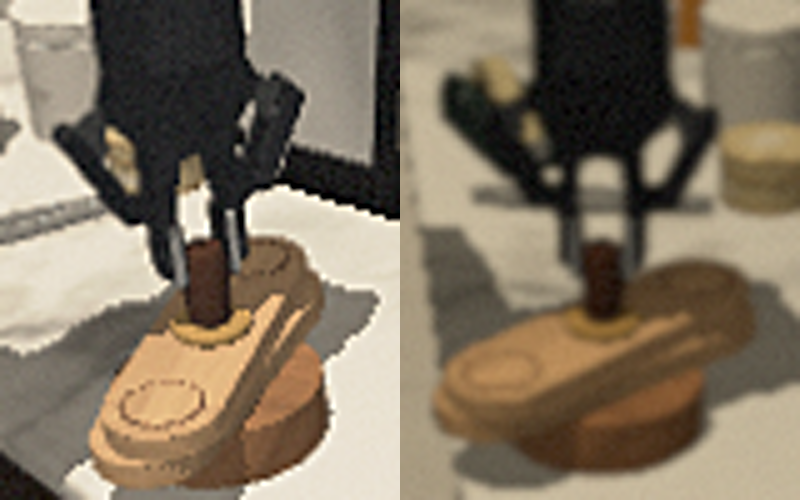

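The collar is on the upper slat, and the TCP is back at its grasp height. I'll press a bit more to seat it flat, then release, back off and check.

```bash
python3 - <<'E'
from h import *
def st(m):
    s=get_state();print(m,round(s['time'],2),s['tcp_pos'].round(2),s['wrist_force'].round(1),round(s['opening'],1));return s
x=st('a')['tcp_pos']
r=movel([x[0],x[1],76],v=20,contact_N=22);st(r)
let_go();dwell(.2);st('open')
movel([x[0],x[1],200],v=120);dwell(.3);st('up')
o=[]
for n,(u,v) in(("scene",(145,93)),("side",(193,92))):
    o.append(cv2.resize(snapshot(n)[v:v+100,u:u+80,::-1],(400,500),interpolation=cv2.INTER_CUBIC))
cv2.imwrite("pics/c6.png",np.hstack(o))
E
```

```text
a 11.37 [441.9  170.33  80.09] [-2.3  0.3  6.1] 23.1
True 11.57 [441.92 170.35  80.08] [-2.2 -1.9  9.4] 23.3
open 12.4 [441.54 170.33  79.35] [-0.2  0.7 -0.4] 85.1
up 13.86 [441.76 170.28 199.65] [ 0.2  0.  -0.3] 85.5
```

View pics/c6.png

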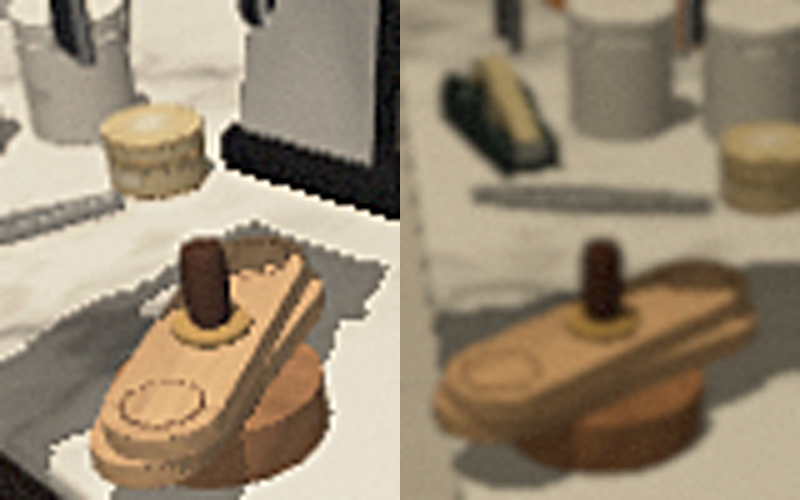

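The collar lies flat on the upper slat, the slats haven't moved and the gripper is clear.

```bash
python3 -c "
from workcell import *
print(hand_in())"
```

```text
the job is handed in; nothing more can be done
None
```

The long pin is pushed through both slats into the foot with its collar seated on the upper slat, the short pin is still in the rack, and the job was handed in at about 14 s on the robot's clock; no verdict came back.

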